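# Shift the rolling mill to its blue speed

## Task

Put the jeweller's rolling mill into its blue speed: push the black shift lever out of the middle track, sideways along the neutral passage, and fully home into the gate slot marked with the blue stone. Only push it, with the fingertips or the outsides of the fingers: never take it between the fingers, do not force it hard against the gate, and do not drive it into any other coloured slot. Leave everything else on the bench where it is, and finish clear of the lever.

Things in the scene. Friction and masses are not known exactly. Their poses are not given: they have to be found in the camera images.
- mill: green rolling mill, fixed; origin on the bench under the lever's pivot, z up. Its speed box (170 x 200 mm in x, y, casing top 105 mm high) is centred there, with an aluminium gate plate (144 x 116 mm, top 125 mm high). The rolls stand from y = +171 to +299 mm of this frame, up to 231 mm high. The gate's tracks run along this frame's x. It is turned up to 0.25 rad from the world axes
- gate_centre (a point): centre of the gate plate's top face. Three tracks along the mill's x, at y = 0, +32 and -32 mm, are joined only by the neutral passage along y at x = 0, 18 mm wide. Tracks are 14 mm wide, the lever's shaft 10 mm; the teeth between tracks have rounded noses (radius 9 mm). Each track has two slots, one to +x and one to -x
- grip (a point): centre of the lever's black grip, 26 mm across, on the lever's axis 155 mm from the pivot (pivot: 31 mm above the bench over the mill's origin). Along the lever the grip reaches from 25 mm below this point to its domed tip 38 mm above it. z points up along the lever; x and y follow the mill's when it is upright
- shaft_in_gate (a point): point on the axis of the lever's steel shaft (10 mm thick), 90 mm from the pivot, at the level of the gate
- lever_cross (a joint): sideways lean, rad, positive to the mill's +y: 0 is the middle track, +0.34 and -0.34 the outer tracks, where it meets a stop (one can push it on to the stop). The grip moves about 52 mm from middle to outer. Starts in the middle track. Stays where it is left; 2 to 4 N at the grip moves it
- lever_throw (a joint): lean along the tracks, rad, positive to the mill's +x: 0 is neutral, where it can cross (free within 0.04; the noses guide it in from a little beyond); +0.30 and -0.30 are the end stops, 0.26 and more is home. The grip moves about 46 mm from neutral to home. Starts anywhere between the ends, in the middle track. Stays where it is left; 2 to 4 N at the grip moves it
- stone_blue: blue marker stone in a brass setting, 25 mm across, 7 mm high, fixed on the gate plate beyond the end of the outer slot that it names, 56 mm in x and 32 mm in y from the gate's centre, to one of the four corners; which corner differs. Origin on the plate's top face
- stone_red: red marker stone, of the same size and set in the same way, at another outer slot
- stone_yellow: yellow marker stone, of the same size and set in the same way, at another outer slot
- stone_green: green marker stone, of the same size and set in the same way, at another outer slot
- pliers: loose pliers with blue handles, 155 x 60 x 14 mm, on the bench at the robot's side of the mill; origin at the middle of the underside
- bowl: loose clear plastic bowl, 110 mm across and 55 mm high, on the -y side of the mill; origin under its centre
- hammer: loose hammer, 220 mm long, lying behind the mill (+x side)
- jar: loose amber jar, 48 mm across, 60 mm high, behind the mill; origin under its centre
- pumice: loose pale pumice block, 70 x 50 x 35 mm, at the robot's side of the mill; origin under its centre
- graver: loose screwdriver-like graver, 150 mm long, at the robot's side of the mill
- ring_blank: loose brass ring, 26 mm across, 10 mm high, on the casing top beside the gate plate's -y edge; origin under its centre

How it is judged (in metres and radians):
On the way:
1. the lever is in the neutral passage, out of the middle track ((value of joint lever_cross above 0.12 rad or value of joint lever_cross below -0.12 rad) and value of joint lever_throw between -0.16 and 0.16 rad), for 0.1 s.
At the end, for the whole second after the job is handed in: the lever rests in the outer slot marked by the blue stone, thrown at least 0.26 of its 0.30 rad (within about 6 mm at the grip of fully home), leaning at least 0.27 rad to that side, the point of its shaft at the gate within 42 mm of the blue stone (horizontal distance between shaft_in_gate and stone_blue below 0.042 m and (value of joint lever_throw above 0.26 rad or value of joint lever_throw below -0.26 rad) and (value of joint lever_cross above 0.27 rad or value of joint lever_cross below -0.27 rad) and velocity of joint lever_throw between -0.05 and 0.05 rad/s and velocity of joint lever_cross between -0.05 and 0.05 rad/s); the robot touches nothing.
It fails at once if the lever is taken between the fingers (the point between the finger pads comes within 9 mm of the lever's axis, below its top) (x of the grasp point in the frame of grip between -0.009 and 0.009 m and y of the grasp point in the frame of grip between -0.009 and 0.009 m and z of the grasp point in the frame of grip between -0.06 and 0.034 m).
It fails at once if the lever or mill is pushed with more than 50 N (contact force between the arm and mill above 50 N).
It fails at once if the lever is driven into the red, yellow or green slot ((horizontal distance between shaft_in_gate and stone_red below 0.042 m and (value of joint lever_throw above 0.2 rad or value of joint lever_throw below -0.2 rad) and (value of joint lever_cross above 0.27 rad or value of joint lever_cross below -0.27 rad)) or (horizontal distance between shaft_in_gate and stone_yellow below 0.042 m and (value of joint lever_throw above 0.2 rad or value of joint lever_throw below -0.2 rad) and (value of joint lever_cross above 0.27 rad or value of joint lever_cross below -0.27 rad)) or (horizontal distance between shaft_in_gate and stone_green below 0.042 m and (value of joint lever_throw above 0.2 rad or value of joint lever_throw below -0.2 rad) and (value of joint lever_cross above 0.27 rad or value of joint lever_cross below -0.27 rad))).
It fails at once if one of the loose things is moved more than 12 mm (distance of any of pliers, bowl, hammer, jar, pumice, graver, ring_blank from where it was at the start of the episode above 0.012 m).
It also fails if it takes over 51 s, if anything falls off the work surface, if the arm or the gripper's body presses on something with over 40 N, if the wrist force passes 120 N, or if a joint passes its speed limit or range.

## Robot

A 6-joint arm with a two-finger parallel gripper is mounted at the origin on the work surface. World frame = base frame: x ahead of the robot, y to its left, z up, the work surface at z = 0. Lengths are in mm, angles in rad, forces in N, time in s.
With the tool pointing down it reaches from about 300 to 775 mm from the base axis. Payload 14.6 kg.
Tool frame: the origin (TCP) lies on the centre line of the jaws, within the pads' length; the fingertips stand 19 mm ahead of it and the grasp point (between the pads) is the TCP (bot.tip_reach is the distance from the TCP to the fingertips, in mm); y points along the fingers, x is the direction in which the jaws open and shut, and the axes are right-handed (so a half turn about y gives the same grasp; the last joint's range is limited). The gripper opens to 85 mm and grips with 20 to 120 N. Pads are 22 mm wide; open, the fingers measure 114 mm over their backs; the gripper's body (76 mm by 85 mm) begins 54 mm behind the grasp point. The pads swing forward as they close: fully open they stand 13 mm farther back than shut.
Start: joints at [1.271, 0.3, 1.521, -0, 1.321, -0.067], TCP at [126.885, 535.154, 250.281] pointing down, gripper open.
Joint ranges: [-3.03, 3.03], [-0.79, 2.21], [0.23, 2.52], [-1.04, 4.18], [0, 3.07], [-2.55, 2.55]. Speed limits (rad/s): [2.22, 2.22, 2.57, 3.14, 3.14, 3.14].

## Interface

Orientations are given as a unit quaternion [w, x, y, z].
In Python, from rig import bot gives the robot as it stands. Calls block until the motion is done:
- bot.move_to(position, orientation): joint-space move of the TCP to a pose.
- bot.servo_line(position, attitude=None, speed=150, until_force=None): straight line of the TCP; attitude=None keeps the orientation; speed is the mean speed in mm/s. With until_force (N) it stops when the force on the tool has changed by that much, and returns True; else False.
- bot.move_joints(angles): joint-space move.
- bot.move_gripper(opening, grip_force=None): finger opening in mm; grip_force is the grip in N (None keeps the last); returns when the fingers have stopped.
- bot.dwell(seconds).
- bot.ik(position, orientation): joint angles nearest the present ones, or None.
- bot.read_state(): the state.
- bot.read_camera(name): name is "side" or "top"; returns a dict with "image" (400x640x3 uint8, blue, green, red), "depth" (400x640 float32, mm along the optical axis (not along the pixel's ray), 0 where there is no reading), "fovy" (degrees; the focal length in pixels is half the picture's height over the tangent of half this angle, whatever the lens; pixels are square), "cx", "cy" (the principal point, pixels), "eye" and "attitude" of the camera in the world. Camera axes: x right, y down, z forward; pixel columns grow to the right and rows downward; lengths in mm; the calibration is good to about 2 mm. A picture is of the moment at which its call begins.
A pose or a line that the arm cannot do raises bot.MotionError and nothing moves.
- bot.finish_job(): hands the job in, once; it reports no verdict.
The state is a dict: "clock": time; "joint_positions": joint angles; "qvel": joint speeds; "effort": joint torques, N m; "ee_pos": TCP position; "tool_rot": TCP orientation; "ft_force": force on the tool from outside, world axes, zero at the start; "moment": the same for the moment, N m; "grip_width": finger opening in mm.
Only numpy, scipy, OpenCV 4.12 (cv2) and the standard library are available. Lean on these libraries where they do the work, as an engineer would, in place of code of your own. Each camera call takes 0.05 s, during which the arm holds its last target.

## Working session

There is one attempt and no reset: what is moved stays moved. The work goes in short steps, each a Python script; the robot and the scene stay as the last script left them, time stands still between calls to the robot, and variables do not carry over. Pictures are saved under pics/ and viewed, and the job is handed in when it is done.

```bash
ls; mkdir -p pics
python3 - <<'E'
from rig import bot
import cv2,numpy as np
for n in ("top","side"):
    c=bot.read_camera(n); cv2.imwrite(f"pics/{n}0.png",c["image"]); np.savez(f"{n}0.npz",**c)
    print(n,c["fovy"],c["cx"],c["cy"],c["eye"],c["attitude"])
s=bot.read_state();print(s["clock"],s["ee_pos"],s["tool_rot"],s["ft_force"])
E
```

```text
pics
top 50.38378220010557 318.8949174906859 200.1277106571886 [ 428.3689626     8.25744328 1034.96963246] [-0.06611688  0.7046355  -0.7035889   0.06387511]
side 46.56458296812688 319.482535583598 200.2815157283194 [ 151.47900347 -486.54006115  807.17849199] [-0.35734189  0.85701211 -0.34575916  0.13523175]
0.1 [126.82879772 534.97562767 249.76076605] [-0.55445577  0.55490843  0.43822325 -0.43888019] [-0.66719649 -0.01443264 -0.01033613]
```

View pics/top0.png

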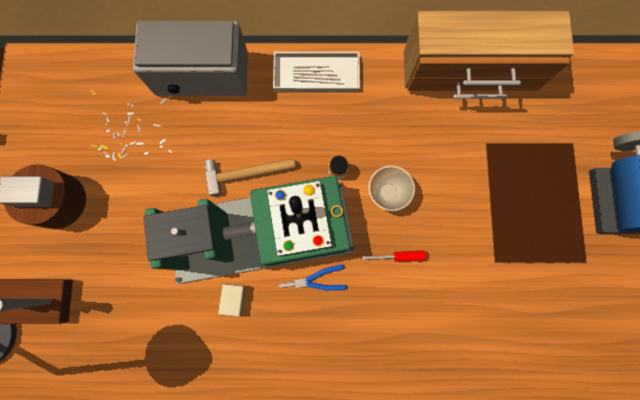

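View pics/side0.png

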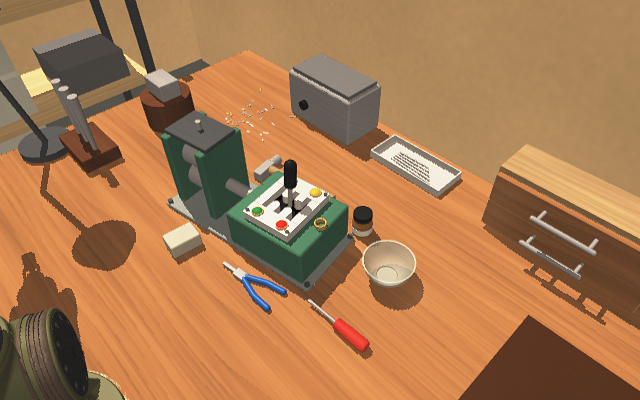

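The blue stone is at top-image (280,195), the +x,+y corner. Yellow is at (309,190), green at (288,245) and red at (318,240). The lever is near (297,205). Next I'll compute positions from these.

```bash
cat > cam.py <<'E'
import numpy as np,cv2
from scipy.spatial.transform import Rotation as R
def rot(q): return R.from_quat([q[1],q[2],q[3],q[0]])
def points(c):
    d=c["depth"]; f=200/np.tan(np.radians(float(c["fovy"]))/2)
    v,u=np.mgrid[0:400,0:640]
    p=np.stack([(u-c["cx"])/f*d,(v-c["cy"])/f*d,d],-1)
    return (rot(c["attitude"]).apply(p.reshape(-1,3))+c["eye"]).reshape(400,640,3)
def project(c,P):
    f=200/np.tan(np.radians(float(c["fovy"]))/2)
    p=rot(c["attitude"]).inv().apply(np.atleast_2d(P)-c["eye"])
    return p[:,:2]/p[:,2:]*f+[float(c["cx"]),float(c["cy"])]
E
python3 - <<'E'
from cam import *
rng={'blue':(100,130),'green':(45,80),'yellow':(18,32),'red':(0,6)}
for n,box in (("top",(265,335,175,260)),("side",(235,335,180,240))):
    c=np.load(n+"0.npz");P=points(c);h=cv2.cvtColor(c["image"],cv2.COLOR_BGR2HSV)
    m=np.zeros((400,640),bool);m[box[2]:box[3],box[0]:box[1]]=1
    for k,(a,b) in rng.items():
        mm=m&(h[...,0]>=a)&(h[...,0]<=b)&(h[...,1]>150)&(h[...,2]>90)&(P[...,2]>118)&(P[...,2]<142)
        q=P[mm];v,u=np.nonzero(mm); print(n,k,len(q),np.median(q,0).round(1) if len(q) else '',u.mean().round(1),v.mean().round(1))
    hi=m.copy(); hi[box[2]-40:box[3],box[0]:box[1]]=1
    mm=hi&(c["image"].max(-1)<60)&(P[...,2]>140)&(P[...,2]<260)
    q=P[mm];print(n,'grip',len(q));
    for z in range(140,240,10):
        s=q[(q[:,2]>=z)&(q[:,2]<z+10)]
        if len(s):print(z,len(s),s.mean(0).round(1),np.ptp(s,axis=0).round(0))
    # plate white
    mm=hi&(P[...,2]>121)&(P[...,2]<129); print('plate',mm.sum(),P[mm].mean(0).round(1))
E
cat > crop.py <<'E'
import cv2,sys
i=cv2.imread(sys.argv[1]);x,y,w,h=map(int,sys.argv[3:7]);cv2.imwrite(sys.argv[2],cv2.resize(i[y:y+h,x:x+w],None,fx=6,fy=6,interpolation=2))
E
python3 crop.py pics/top0.png pics/top0c.png 240 165 125 100; python3 crop.py pics/side0.png pics/side0c.png 225 150 125 100
```

```text
top blue 49 [608.5  95.6 131.7] 279.7 194.6
top green 59 [499.7  76.5 131. ] 288.0 245.2
top yellow 97 [618.7  35.  129.8] 306.7 196.7
top red 56 [510.4  14.1 130.7] 317.5 240.0
top grip 167
160 5 [562.2  55.5 166.3] [ 4. 10.  5.]
170 11 [564.   53.9 174.3] [ 6. 14. 10.]
180 17 [565.2  55.4 185.7] [ 9. 18.  8.]
190 12 [567.   53.6 196.1] [10. 16.  9.]
200 12 [566.8  55.5 205. ] [ 6. 15.  9.]
210 58 [574.3  56.8 216.6] [23. 20.  9.]
220 52 [578.2  58.7 221.9] [16. 18.  5.]
plate 2335 [556.1  55.8 125.3]
side blue 0  nan nan
side green 35 [498.2  77.3 132.5] 256.5 210.0
side yellow 84 [616.   33.1 131.1] 304.7 197.9
side red 60 [508.2  13.6 132.2] 280.9 223.9
side grip 329
160 20 [567.1  52.5 167.7] [16. 18.  5.]
170 46 [568.2  51.4 175.1] [21. 19. 10.]
180 50 [569.2  51.9 184.9] [18. 18. 10.]
190 49 [570.4  52.7 194.9] [22. 19.  9.]
200 53 [571.7  51.7 204.9] [20. 17. 10.]
210 67 [573.3  53.1 215.5] [21. 19. 10.]
220 44 [576.9  57.1 222.4] [17. 17.  6.]
plate 1978 [552.9  51.5 126.1]<stdin>:8: RuntimeWarning: Mean of empty slice.
  ret = ret.dtype.type(ret / rcount)
```

View pics/top0c.png

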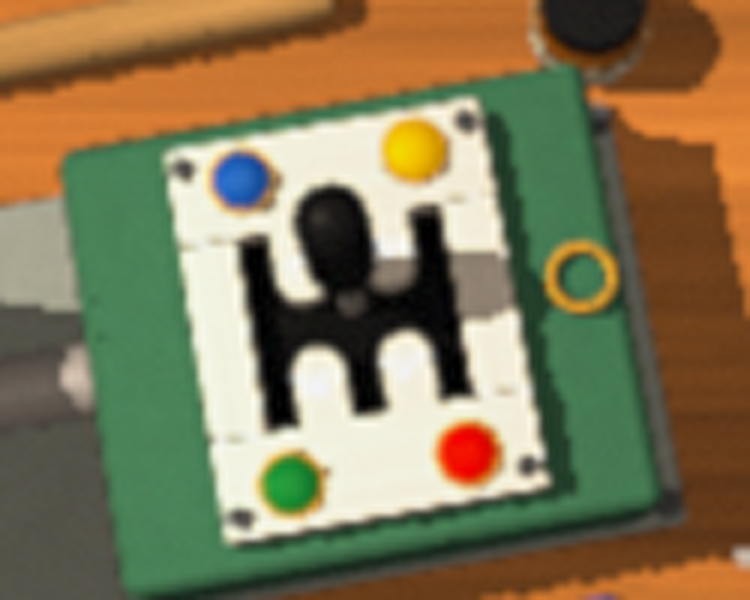

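View pics/side0c.png

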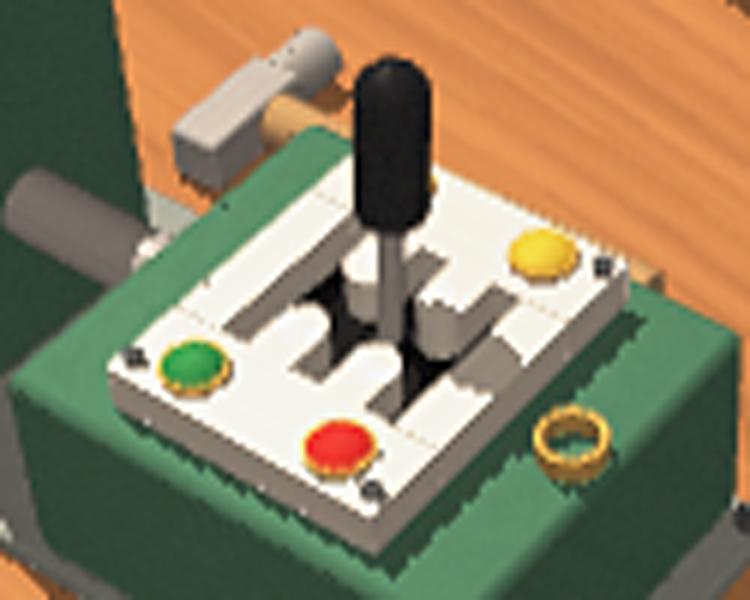

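The mill yaw is about 0.174 rad and the gate centre is about (559, 54.5). The lever is thrown about +0.09 rad in the middle track. Plan: with the gripper closed, push the lever to neutral from +x, push +y from the -y side, then push +x home.

```bash
cat > h.py <<'E'
from rig import bot
from cam import *
C=np.array([558.8,54.3]);YAW=0.174
ex=np.array([np.cos(YAW),np.sin(YAW)]);ey=np.array([-ex[1],ex[0]])
def W(x,y,z): return [*(C+x*ex+y*ey),z]
def ori(yaw):  # jaw axis at yaw, tool "along the fingers" axis found as the world-down axis
    return yaw
def snap(name):
    c=bot.read_camera("side");cv2.imwrite(f"pics/{name}.png",c["image"]);P=points(c);im=c["image"]
    cv2.imwrite(f"pics/{name}c.png",cv2.resize(im[140:260,215:365],None,fx=5,fy=5))
    np.savez(name+".npz",**c);return c,P
def st():
    s=bot.read_state();p=s["ee_pos"];d=p[:2]-C
    print("t",round(s["clock"],2),"mill",(d@ex).round(1),(d@ey).round(1),p[2].round(1),"F",np.round(s["ft_force"],1),"grip",s["grip_width"])
E
python3 - <<'E'
from h import *
s=bot.read_state();print(rot(s["tool_rot"]).as_matrix().round(3))
for k in range(4):
    a=YAW+k*np.pi/2
    X=np.array([np.cos(a),np.sin(a),0]);Y=np.array([0,0,-1.]);Z=np.cross(X,Y)
    q=R.from_matrix(np.stack([X,Y,Z],1)).as_quat();q=[q[3],*q[:3]]
    print(k,np.round(q,4),[None if (j:=bot.ik(W(*p),q)) is None else np.round(j,2) for p in ((70,0,191),(-5,-40,191),(-40,50,191))])
E
```

```text
[[ 0.231 -0.    -0.973]
 [ 0.973 -0.001  0.231]
 [-0.001 -1.     0.   ]]
0 [-0.7044  0.7044  0.0614 -0.0614] [array([ 0.05,  0.53,  1.34, -0.  ,  1.27, -0.13]), array([-0.04,  0.38,  1.56, -0.  ,  1.2 , -0.21]), array([ 0.12,  0.29,  1.68, -0.  ,  1.17, -0.06])]
1 [-0.4547  0.4547  0.5416 -0.5416] [array([ 0.05,  0.53,  1.34, -0.  ,  1.27, -1.7 ]), array([-0.04,  0.38,  1.56, -0.  ,  1.2 , -1.79]), array([ 0.12,  0.29,  1.68, -0.  ,  1.17, -1.63])]
2 [ 0.0614 -0.0614  0.7044 -0.7044] [None, None, None]
3 [-0.5416  0.5416 -0.4547  0.4547] [array([ 0.05,  0.53,  1.34, -0.  ,  1.27,  1.44]), array([-0.04,  0.38,  1.56, -0.  ,  1.2 ,  1.36]), array([ 0.12,  0.29,  1.68, -0.  ,  1.17,  1.51])]
```

```bash
cat >> h.py <<'E'
Q=[-0.7044, 0.7044, 0.0614, -0.0614]; Q=list(np.array(Q)/np.linalg.norm(Q))
ZP=192
E
python3 - <<'E'
from h import *
p=bot.read_state()["ee_pos"]
bot.servo_line([p[0],p[1],360],speed=200)
bot.move_gripper(0)
bot.move_to(W(72,0,340),Q);st()
bot.servo_line(W(72,0,ZP),speed=150);st()
print(bot.servo_line(W(29,0,ZP),speed=40,until_force=15));st()
snap("s1")
E
```

```text
t 4.01 mill 72.0 0.9 340.1 F [-0.1  1.  -0.6] grip 0.0031564211395142166
t 5.14 mill 72.4 -0.0 193.1 F [-0.2  0.1 -0.2] grip -0.0257133050667869
False
t 6.37 mill 29.1 -0.1 193.6 F [ 2.7 -0.4 10.1] grip 0.41419528130410627
```

View pics/s1c.png

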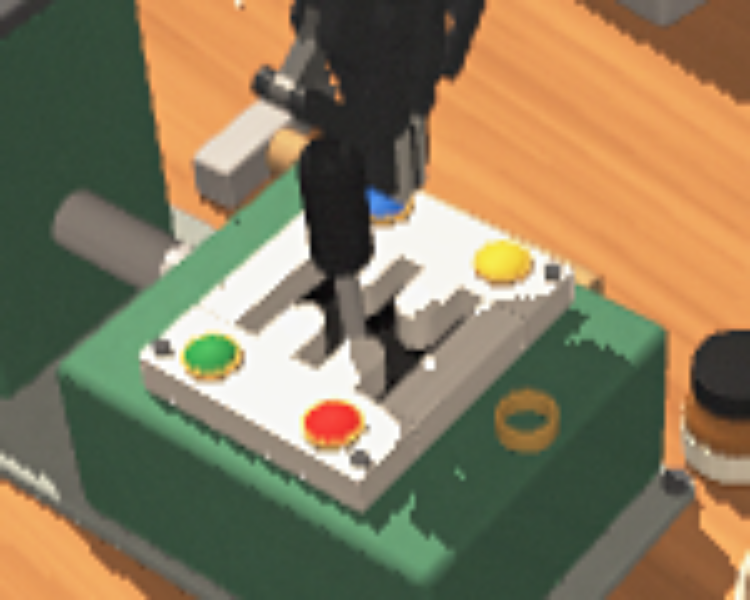

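The lever tip is now near crop pixel (333,145) and leans to -x past neutral. I'll back off and measure it.

```bash
cat >> h.py <<'E'
def model(thr,crs):
    # lever axis direction in the mill frame
    a=np.array([np.tan(thr),np.tan(crs),1.]);a/=np.linalg.norm(a);return a
def lever(c,guess=(0,0)):
    """fit lean from dark grip points: capsule-surface residual"""
    from scipy.optimize import least_squares
    P=points(c);im=c["image"].max(-1);M=np.column_stack([(P[...,:2]-C).reshape(-1,2)@np.stack([ex,ey],1),P[...,2].ravel()]).reshape(400,640,3)
    m=(im<70)&(M[...,2]>145)&(M[...,2]<230)&(abs(M[...,0])<95)&(abs(M[...,1])<95)
    q=M[m]-[0,0,31.]
    x=np.array(guess,float)
    for lim in (22,18,17):
        def res(x,q):
            a=model(*x);s=np.clip(q@a,0,180);return np.linalg.norm(q-s[:,None]*a,axis=1)-13
        k=(abs(res(x,q))<lim)&(q@model(*x)>128)&(q@model(*x)<196)
        r=least_squares(res,x,args=(q[k],),loss="soft_l1",f_scale=2);x=r.x
    print("lever throw,cross ~",x.round(3),"n",k.sum(),"rms",np.sqrt(np.mean(res(x,q[k])**2)).round(2));return x
E
python3 - <<'E'
from h import *
lever(np.load("side0.npz"),(0.09,0));lever(np.load("top0.npz"),(0.09,0))
print(bot.servo_line(W(50,0,ZP),speed=100));st()
c,P=snap("s2");lever(c,(-0.05,0));lever(bot.read_camera("top"),(-0.05,0))
E
```

```text
lever throw,cross ~ [0.117 0.013] n 335 rms 1.26
lever throw,cross ~ [0.114 0.01 ] n 171 rms 0.89
False
t 6.78 mill 49.4 0.0 191.6 F [-0.3 -0.1  0.2] grip 0.13761473851335995
lever throw,cross ~ [-0.041  0.012] n 323 rms 1.28
lever throw,cross ~ [-0.05  0.  ] n 0 rms nan
  return _methods._mean(a, axis=axis, dtype=dtype,
  ret = ret.dtype.type(ret / rcount)
```

View pics/s2c.png

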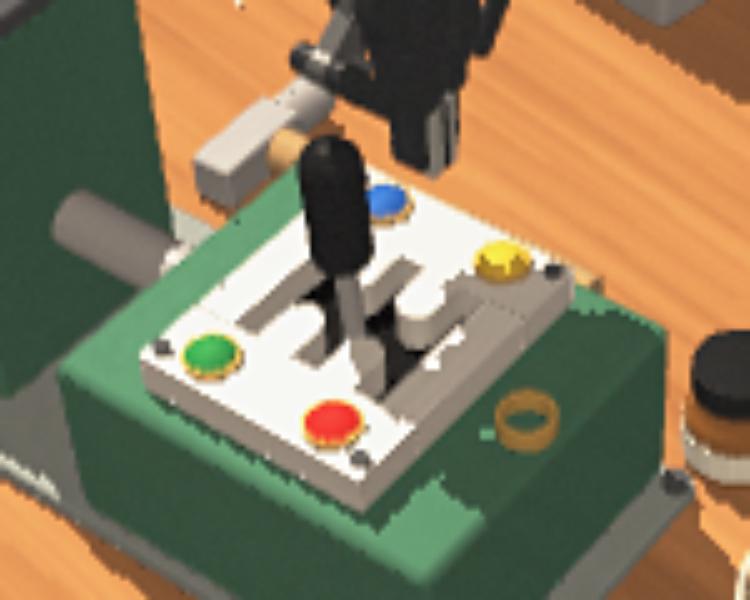

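Run:
```python
from h import *
bot.servo_line(W(50,-58,ZP),speed=150)
bot.servo_line(W(-2,-58,ZP),speed=150)
print(bot.servo_line(W(-2,26,ZP-2),speed=50,until_force=15));st()
c,P=snap("s3");lever(c,(-0.02,0.3))
```

```text
False
t 9.74 mill -2.0 25.9 190.0 F [ 0.4 -0.6 -0.5] grip 0.06659539181112592
lever throw,cross ~ [-0.058  0.196] n 317 rms 8.01
```

View pics/s3c.png

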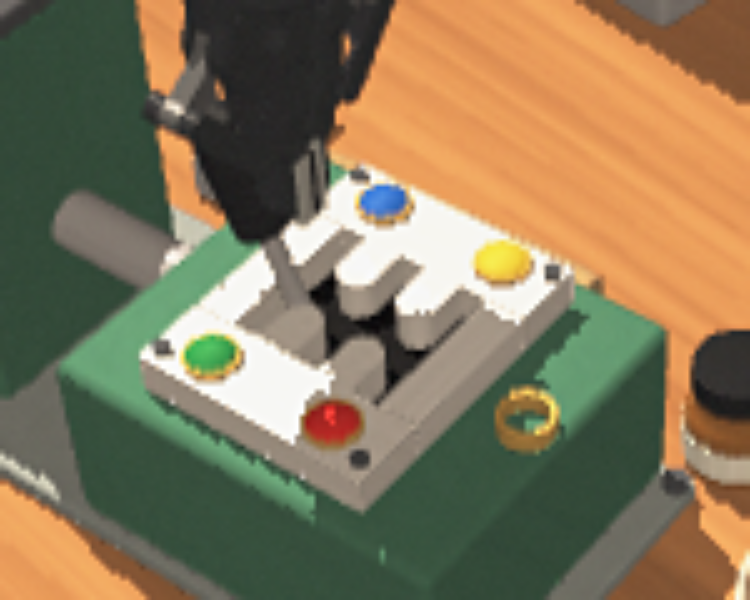

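The shaft at crop (290,285) has crossed to the outer track. I'll retreat and measure.

Run:
```python
from h import *
bot.servo_line(W(-2,-25,ZP),speed=150)
c,P=snap("s4");lever(c,(-0.02,0.3));st()
```

```text
lever throw,cross ~ [-0.043  0.34 ] n 313 rms 1.45
t 10.33 mill -2.0 -24.5 191.9 F [ 0.3  1.  -0.2] grip 0.27687388641728
```

View pics/s4c.png

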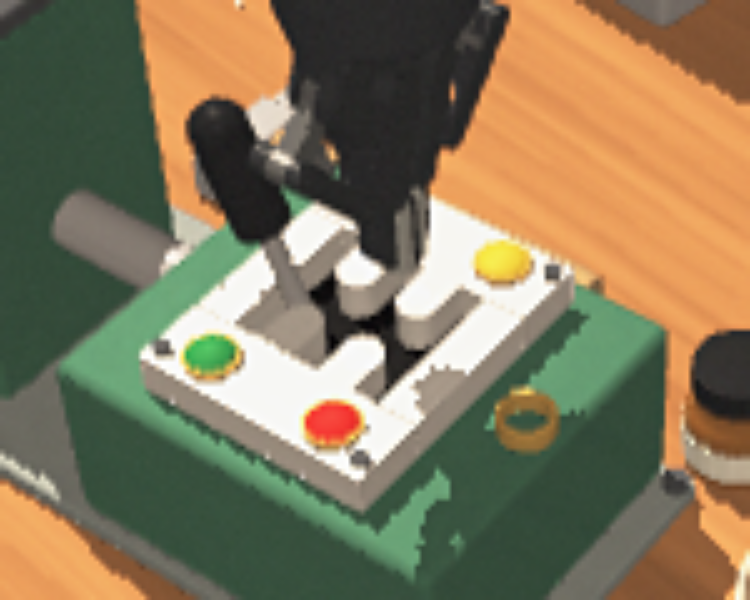

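Run:
```python
from h import *
bot.servo_line(W(-30,-40,ZP),speed=150)
bot.servo_line(W(-75,-10,ZP),speed=150)
bot.servo_line(W(-75,52,ZP-2),speed=150)
print(bot.servo_line(W(8,52,ZP-2),speed=60,until_force=18));st()
print(bot.servo_line(W(26,52,ZP-2),speed=25,until_force=14));st()
c,P=snap("s5")
bot.servo_line(W(-40,52,ZP),speed=120)
c,P=snap("s6");lever(c,(0.28,0.34));st()
```

```text
True
t 12.88 mill -2.0 52.7 189.0 F [-2.2  1.8  0.1] grip 0.17441937494087145
True
t 13.37 mill 1.9 53.1 188.1 F [-0.6  0.1  1. ] grip -0.08538455173173287
lever throw,cross ~ [0.175 0.365] n 310 rms 1.57
t 13.97 mill -39.3 51.9 192.2 F [-0.1 -0.4  0.3] grip -0.11508435625076792
```

View pics/s6c.png

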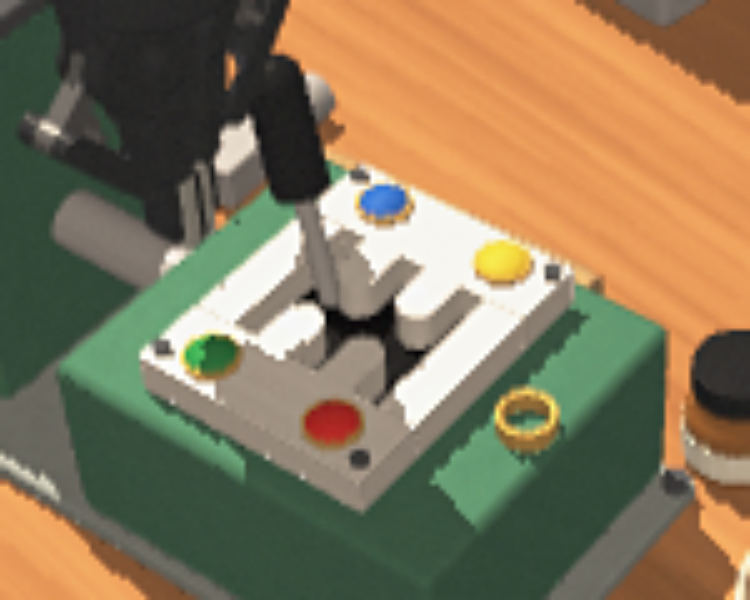

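The lever entered the blue slot's mouth at throw of about 0.175, but force trips stopped the push early. I'll continue, slowly and from contact.

Run:
```python
from h import *
bot.servo_line(W(-10,53,ZP-2),speed=100)
for x in (2,8,14,20,25):
    r=bot.servo_line(W(x,53,ZP-2),speed=25,until_force=22);print(r);st()
    if r: break
c,P=snap("s7");lever(c,(0.28,0.34))
```

```text
False
t 15.05 mill 2.0 53.0 190.0 F [-1.5  0.3  0.2] grip 0.10548254059206008
False
t 15.44 mill 7.6 53.3 189.6 F [-3.7  0.4 -1.4] grip 0.19418106832558452
False
t 15.83 mill 14.2 52.9 190.0 F [-0.1  0.3  0.4] grip -0.19220500927100415
False
t 16.23 mill 20.3 52.9 190.2 F [-1.9  0.1  0.1] grip 0.24032449613302667
False
t 16.57 mill 25.3 53.0 190.2 F [-0.3  0.9 -0.3] grip 0.07653103616701977
lever throw,cross ~ [0.184 0.279] n 291 rms 6.88
```

View pics/s7c.png

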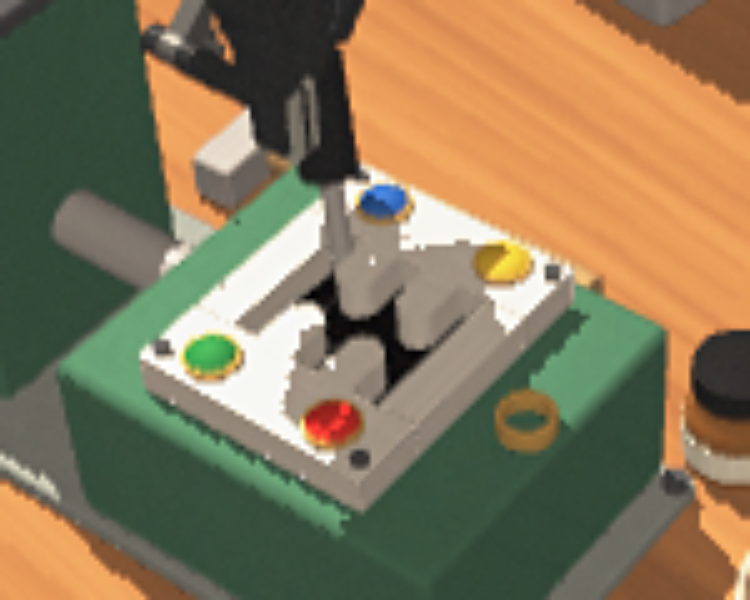

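Run:
```python
from h import *
for x in (29,33,37):
    r=bot.servo_line(W(x,53,ZP-2),speed=15,until_force=14);print(r);st()
    if r: break
bot.servo_line(W(-40,53,ZP),speed=120)
c,P=snap("s8");lever(c,(0.28,0.34));st()
```

```text
False
t 17.04 mill 28.6 52.9 189.7 F [-4.6 -1.4 -1. ] grip -0.004788102644672117
False
t 17.46 mill 31.8 52.8 189.1 F [-9.9 -4.7 -1.2] grip 0.1988728290908008
False
t 17.88 mill 35.0 52.6 188.4 F [-15.2  -6.7  -3.7] grip -0.02770942399840823
lever throw,cross ~ [0.326 0.377] n 327 rms 1.66
t 18.72 mill -39.3 52.9 192.0 F [ 0.8  0.3 -0.3] grip 0.09836555636187763
```

View pics/s8c.png

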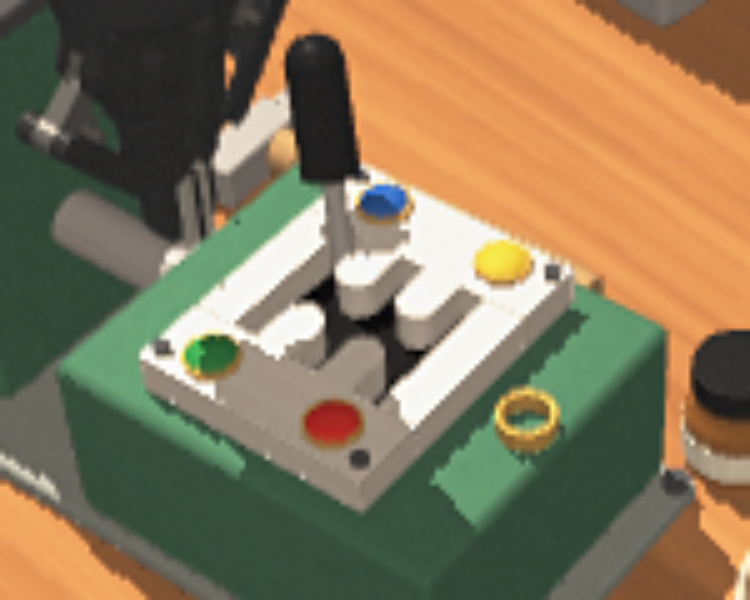

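The force rose linearly to about 17 N against the end stop, and the measured throw is about 0.32. The lever is home. I'll clear the gripper away, take a last look and hand in.

Run:
```python
from h import *
bot.servo_line(W(-80,53,ZP),speed=150)
bot.servo_line(W(-100,53,330),speed=200)
bot.dwell(0.3)
c,P=snap("s9");lever(c,(0.28,0.34));st()
a=c["image"].astype(int);b=np.load("side0.npz")["image"].astype(int)
bot.finish_job()
```

```text
lever throw,cross ~ [0.324 0.377] n 329 rms 1.54
t 20.33 mill -100.0 53.0 329.6 F [-0.5  0.4 -0.3] grip -0.17239583393475935
the job is handed in; nothing more can be done
```

View pics/s9.png

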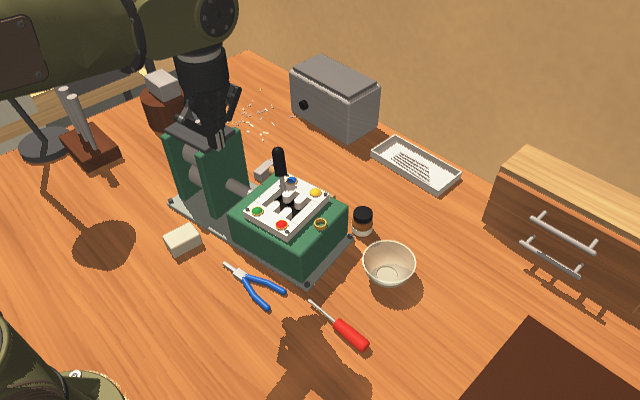

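The lever is fully home in the blue slot, at the mill's +x,+y corner, and the job is handed in at about 20 s of the 51 s allowed.

With the gripper closed, I pushed the lever back to neutral from the +x side. I then pushed it across the passage to the +y stop, and from the -x side into the slot. It was never between the fingers.

**Lever position:** the last camera fit gave a throw of about 0.32 rad and a sideways lean of about 0.38 rad. Both are slightly past the nominal stops of 0.30 and 0.34, so the fit reads a little high. The push force also rose steadily to about 17 N against the end stop, which agrees with it being fully home.

**Forces:** the first pushes into the slot stopped early on force trips set at 18 and 14 N, at a throw of about 0.175. The force read near zero straight after each stop, so these looked like brief spikes. I finished the push more slowly. The highest forces I read after each move were 17 N at the end stop and about 10 N in the first push; peaks within moves were not logged.

**Clear of the bench:** at hand-in the gripper was away from the lever with its force reading near zero. The loose things look unmoved in the last side picture. I judged that by eye and did not measure it; the hammer is mostly hidden behind the mill there.

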